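# Pack the market gift crate

### The job

Make up a customer's gift crate: pack the long low wooden box from the table and the kraft carton and metal tin from the sloping riser into the shallow wooden crate, so that all three stand upright side by side, flat on the crate's floor. Set each one down rather than dropping it, keep the crate flat on the table, and leave the jar, the mug and the bowl standing where they are.

Things in the scene. Friction and masses are not known exactly. Their poses are not given: they have to be found in the camera images.
- crate: Shallow open wooden crate, loose, 0.9 kg. Inside 156 (its x) x 122 (its y) mm; outside 168 x 134 mm; floor 5 mm thick, walls 6 mm thick, rim 26 mm above the table. Origin: centre of its underside; z up. The goods fit with 12 to 14 mm to spare: wooden box along one long wall, carton and tin end to end along the other, their x along the crate's. Pack the low box first: fingers cannot reach beside it later.
- riser: Fixed wooden display riser, 270 mm wide (its y), about 125 mm deep. Its board slopes 28 degrees, low at its -x edge (towards the robot), rising to its +x. A lip 12 mm high at the low edge stops the goods. Board surface 35 mm above the table at the lip, 94 mm at the high edge. Origin: on the table under its middle; lip's inner face at x = -60 mm.
- slim_center (a point): Long low wooden box with a thin lid panel, 144 (its x) x 50 (its y) x 45 (its z, height) mm, about 0.25 kg, lying on the table. Point: its centre, half-way up.
- carton_center (a point): Kraft cardboard carton with a paper band, closed, rigid, 84 (its x) x 60 (its y) x 80 (its z, height) mm, about 0.32 kg, standing on the riser's board and so leaning 28 degrees: its x runs up the slope, its y across it, its z square to the board. Point: its centre, half-way up. It may be the left or the right one.
- tin_center (a point): Square bright metal tin, closed, 58 (its x) x 60 (its y) x 80 (its z, height) mm, about 0.28 kg, standing on the riser's sloping board beside the carton, leaning in the same way: its x runs up the slope, its y across it, its z square to the board. Point: its centre, half-way up.
- jar: Bystander: loose glass jar, 68 mm across, 95 mm tall. Origin: centre of its underside.
- mug: Bystander: loose white mug, 80 mm across, 85 mm tall, handle to its +y. Origin: centre of its underside.
- bowl: Bystander: loose earthenware bowl, 130 mm across, 50 mm tall. Origin: centre of its underside.
Things that resemble listed ones, but are neither listed nor needed, are in the scene too. What is shaped like the part that bears carton_center but green is not meant. Of the things that look like the part that bears slim_center, take the one that is farthest to the robot's right at the start.

How it is judged:
By the outcome, as a careful person would: the job done as asked, in the order asked, and still so for the second after the job is handed in, with the robot touching nothing.
It also fails if it takes over 72 s, if anything falls off the work surface, if the arm or the gripper's body presses on something with over 40 N, if the wrist force passes 120 N, or if a joint passes its speed limit or range.

### The arm

A 6-joint arm with a two-finger parallel gripper is mounted at the origin on the work surface. World frame = base frame: x ahead of the robot, y to its left, z up, the work surface at z = 0. Lengths are in m, angles in rad, forces in N, time in s.
With the tool pointing down it reaches from about 0.35 to 0.85 m from the base axis. Payload 8.1 kg.
Tool frame: the origin (TCP) lies at the centre of the arm's flange, where the gripper is bolted on; the fingertips stand 186 mm ahead of it and the grasp point (between the pads) lies 167 mm ahead of it (bot.grip_point_offset is the z of the grasp point in the tool frame, in m); z points along the fingers, y is the line along which they close (so a half turn about z gives the same grasp; the last joint's range is limited). The gripper opens to 93 mm and grips with 3 to 60 N. Pads are 15 mm wide; open, the fingers measure 128 mm over their backs; the gripper's body (75 mm by 188 mm) begins 65 mm behind the grasp point.
Start: joints at [1.114, 0.13, 1.488, -0, 1.523, -0.085], TCP at [0.218, 0.559, 0.405] pointing down, gripper open.
Joint ranges: [-2.96, 2.96], [-0.89, 2.26], [0.02, 2.5], [-1.34, 4.48], [0, 2.73], [-2.66, 2.66]. Speed limits (rad/s): [2.39, 2.39, 2.79, 3.14, 3.14, 3.14].

### API

Orientations are given as a unit quaternion [w, x, y, z].
In Python, from bench import bot gives the robot as it stands.
- The arm moves only by the tool step_arm, never from a script. Its argument "commands" is a list of rows, each a list of 7 numbers: the shift along the tool's x, y, z in units of 0.03 m (1.0 is 0.03 m), then the turn, a rotation vector about the tool's x, y, z in units of 4 degrees (1.0 is 4 degrees), then the finger opening in mm, from 0 to 93. A call has 1 to 12 rows; each row shifts and turns the commanded pose from where the row before left it, along the tool's axes as they then stand; what a row does not reach is not made up. A row lasts 1/8 s, in which the tool goes at most 62.5 mm and 10.7 degrees, less where a joint would pass 70% of its speed; a pose out of reach is approached as far as the arm can. A call with a number of a shift or a turn outside -1 to 1 is refused whole. A call with a gripper value outside its range is refused whole. The fingers move at their own pace and stop on an object; the grip force is fixed at half the most. Time passes only in rows, so rows that do not move let the fingers close. It gives the time, the measured TCP pose, the force, the opening and the grip force at its end, in the units of the state.
- bot.sense(): the state, without advancing time (a new reading comes with each control period).
- bot.get_image(name): name is "side" or "top"; returns a dict with "pixels" (384x512x3 uint8, blue, green, red), "z_map" (384x512 float32, m along the optical axis (not along the pixel's ray), 0 where there is no reading), "camera_matrix" (3x3 intrinsics, pixels), "R" (3x3) and "t" (3): a world point X has camera coordinates R X + t. Camera axes: x right, y down, z forward; pixel columns grow to the right and rows downward; lengths in m; the calibration is good to about 2 mm. A picture is of the moment at which its call begins.
- bot.sign_off(): hands the job in; it is judged then, once.
The state is a dict: "clock": time; "joints": joint angles; "joint_vel": joint speeds; "joint_torque": joint torques, N m; "ee_pos": TCP position; "eef_rot": TCP orientation; "ft_force": force on the tool from outside, world axes, zero at the start; "torque": the same for the moment, N m; "opening": opening from 0.0 (shut) to 1.0 (fully open); "grip_force": force on a finger pad.
Only numpy, scipy, OpenCV 4.12 (cv2) and the standard library are available. Lean on these libraries where they do the work, as an engineer would, in place of code of your own. Each camera call takes 0.05 s, during which the arm holds its last target. There are 200 camera calls.

## Working session

There is one attempt and no reset: what is moved stays moved. The work goes in short steps, Python scripts to look and compute and a tool call to move; the robot and the scene stay as the last step left them, time stands still between calls to the robot, and variables do not carry over. Pictures are saved under pics/ and viewed, at most 10 in all, crops included, and the job is handed in when it is done.

Besides the shell and the picture viewer there is one more tool, called after "Call:" as name(argument=value, ...), one argument or row to a line, values as JSON. step_arm: Moves the arm, as the interface text tells. Its arguments: {"type":"object","properties":{"commands":{"type":"array","items":{"type":"array","items":{"type":"number"}}}},"required":["commands"]}

```bash
mkdir -p pics; ls; cat > h.py <<'E'
import numpy as np, cv2
from bench import bot
def grab(n):
    d=bot.get_image(n); return d
def cloud(d):
    K=np.array(d["camera_matrix"]);R=np.array(d["R"]);t=np.array(d["t"]);z=d["z_map"]
    v,u=np.mgrid[:z.shape[0],:z.shape[1]]
    c=np.stack([(u-K[0,2])/K[0,0]*z,(v-K[1,2])/K[1,1]*z,z],-1)
    return (c-t)@R   # world, HxWx3
E
python3 - <<'E'
from h import *
for n in("side","top"):
    d=grab(n); cv2.imwrite(f"pics/{n}0.png",d["pixels"]); np.savez(f"{n}0.npz",**d)
    print(n,d["camera_matrix"],d["R"],d["t"],(d["z_map"]>0).mean())
print(bot.sense())
E
```

```text
pics
side [[357.55788655   0.         254.9849098 ]
 [  0.         357.55788655 188.6220591 ]
 [  0.           0.           1.        ]] [[ 0.89673586 -0.4421069   0.02015648]
 [-0.2858463  -0.61335647 -0.73626472]
 [ 0.33787082  0.65447332 -0.67639337]] [-0.45565252  0.19825015  0.8893744 ] 0.996124267578125
top [[451.99474546   0.         261.5009893 ]
 [  0.         451.99474546 187.27002669]
 [  0.           0.           1.        ]] [[ 2.36180908e-02 -9.99718865e-01  2.09221026e-03]
 [-9.96693907e-01 -2.37092622e-02 -7.77118151e-02]
 [ 7.77395723e-02 -2.49888512e-04 -9.96973669e-01]] [-0.02052992  0.51958156  1.11894552] 0.9962259928385416
{'clock': 0.1, 'joints': array([ 1.11358354e+00,  1.31095454e-01,  1.48918174e+00, -4.40077962e-05,
        1.52303301e+00, -8.54236472e-02]), 'joint_vel': array([ 0.00155475, -0.00114629, -0.00272292,  0.00074707, -0.00201868,
        0.00066632]), 'joint_torque': array([ 9.42319857e-04, -5.61350691e+01, -4.93091476e+01,  7.70708593e-02,
        2.91781663e-02, -6.46772901e-05]), 'ee_pos': array([0.21787462, 0.55881331, 0.40378   ]), 'eef_rot': array([-2.08979748e-04,  1.84824647e-01,  9.82771139e-01, -8.33251682e-04]), 'ft_force': array([ 1.5003685 ,  0.49875045, -0.37935535]), 'torque': array([0.00518122, 0.00348497, 0.01290987]), 'grip_force': 0.0, 'opening': 0.9967516140416696}
```

View pics/side0.png

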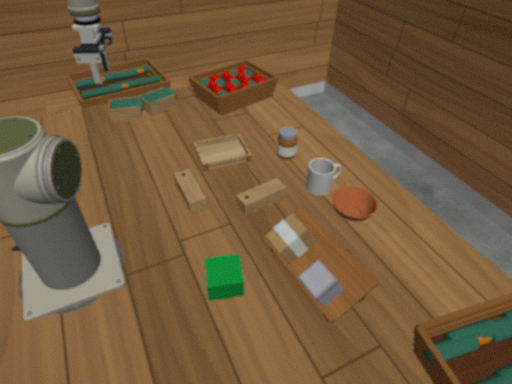

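View pics/top0.png

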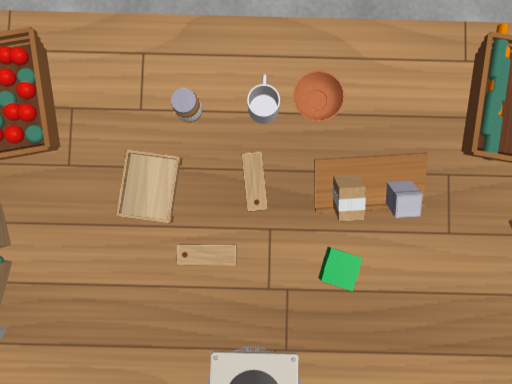

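The top view shows two slim-box lookalikes, at (255,181) and (207,255). The right-most is (255,181), so I take that one. Carton-shaped things are the kraft one on the riser at (350,197) and the green one at (342,269), which is not meant. The tin is at (404,198), the crate at (149,187), and the jar, mug and bowl at (186,104), (264,103) and (318,96).

```bash
cat >> h.py <<'E'
def rect(P,m):
    p=P[m][:,:2].astype(np.float32); r=cv2.minAreaRect(p*1000); return r, np.median(P[m],0), m.sum()
def blobs(m,amin=40):
    n,l,s,c=cv2.connectedComponentsWithStats(m.astype(np.uint8)); return [(l==i,c[i]) for i in range(1,n) if s[i,4]>=amin]
E
python3 - <<'E'
from h import *
np.set_printoptions(precision=4,suppress=True)
d=dict(np.load("top0.npz")); P=cloud(d); Z=P[...,2]
for c in [(230,300),(300,420),(130,215)]: print("table z",c,P[c[1] if 0 else c[0],c[1]])
roi=np.zeros(Z.shape,bool); roi[60:300,100:440]=1
for lo,hi in((0.012,0.2),(0.038,0.052)):
  print(lo)
  for m,c in blobs(roi&(Z>lo)&(Z<hi)):
    r,med,n=rect(P,m); print(c.round(),"rect",np.round(r[0],1),np.round(r[1],1),round(r[2],1),"med",med,n,"zmax",P[m][:,2].max())
# crate
m=roi&(Z>0.018)&(Z<0.03); m[:,200:]=0
print("crate rim",rect(P,m)); 
v,u=187,149; print("floor",P[v,u])
im=d["pixels"]; cv2.imwrite("pics/crop1.png",cv2.resize(im[130:280,190:440],None,fx=3,fy=3,interpolation=cv2.INTER_CUBIC))
# riser items: normals
N=np.cross(np.gradient(P,axis=1),np.gradient(P,axis=0)); N/=np.linalg.norm(N,axis=-1,keepdims=True)+1e-12; N*=np.sign(N[...,2:])
for u,v in [(350,183),(350,205),(403,187),(407,205),(380,160),(380,185)]: print((u,v),P[v,u],N[v-2:v+3,u-2:u+3].mean((0,1)))
E
```

```text
table z (230, 300) [ 0.4147 -0.1088  0.0004]
table z (300, 420) [ 0.2467 -0.4131  0.0024]
table z (130, 215) [0.6673 0.1156 0.0007]
0.012
[319.  94.] rect [ 750.1 -144.6] [126.9 127.9] 14.5 med [ 0.7654 -0.1516  0.0287] 1562 zmax 0.056786314396302655
[263. 101.] rect [736.4 -14. ] [ 78.8 104.7] 59.7 med [ 0.7409 -0.0079  0.0642] 659 zmax 0.09063919669125887
[186. 105.] rect [715.3 182.2] [63.6 62.9] 76.1 med [0.7095 0.1787 0.0941] 788 zmax 0.10094382248453715
[147. 185.] rect [516.4 277.9] [143.9 168. ] 83.4 med [0.5181 0.2849 0.0257] 811 zmax 0.03443483491151484
[254. 181.] rect [533.2  10.4] [144.1  50. ] 7.4 med [0.5325 0.01   0.0462] 1176 zmax 0.05279343140727671
[370. 185.] rect [ 522.1 -271.9] [151.6 270.5] 4.9 med [ 0.5274 -0.2707  0.0852] 6548 zmax 0.14883862974267756
[207. 254.] rect [350.  122.8] [ 50.4 143.1] 0.7 med [0.3508 0.1208 0.0457] 1284 zmax 0.05304037902419491
[340. 269.] rect [ 324.3 -204.3] [81.3 84.1] 73.6 med [ 0.3253 -0.2009  0.0604] 1283 zmax 0.06681030365571261
0.038
[320.  92.] rect [ 750.2 -145. ] [128.1 125.9] 78.2 med [ 0.7697 -0.1543  0.0469] 466 zmax 
[... 412 characters left out ...]
.0443] 286 zmax 0.05194470201089351
[206. 255.] rect [349.7 123.1] [ 50.1 142.7] 0.3 med [0.3501 0.1218 0.0459] 1212 zmax 0.05180063676065773
crate rim (((534.5888671875, 253.9723358154297), (327.2682189941406, 210.2604522705078), 1.9752260446548462), array([0.5181, 0.277 , 0.0261]), np.int64(717))
floor [0.5151 0.2794 0.0031]
(350, 183) [ 0.5266 -0.211   0.1231] [0.8319 0.094  0.4603]
(350, 205) [ 0.4759 -0.2108  0.1259] [-0.3123  0.0154  0.7611]
(403, 187) [ 0.5227 -0.3417  0.0941] [0.8589 0.1046 0.4527]
(407, 205) [ 0.4793 -0.3428  0.1198] [-0.3559  0.0576  0.7649]
(380, 160) [ 0.5862 -0.2883  0.0903] [-0.2774 -0.0527  0.6623]
(380, 185) [ 0.5294 -0.297   0.058 ] [-0.3419 -0.0388  0.7717]
```

View pics/crop1.png

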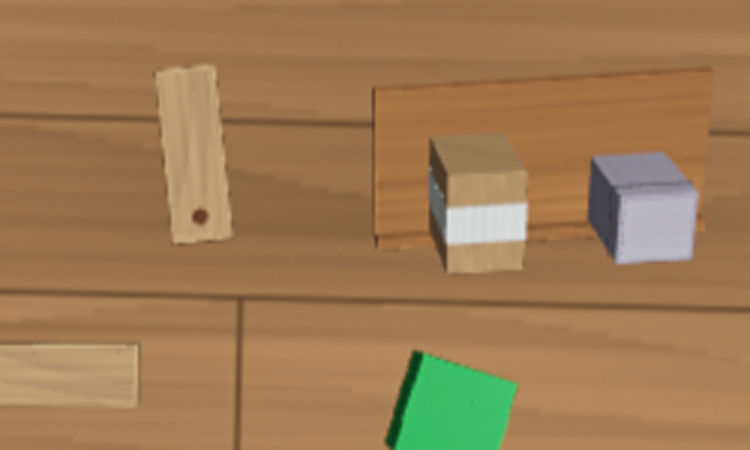

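The crop shows the kraft carton with its white band at crop (485,205), the tin at (645,205) and the slim box at (195,155). The green carton is separate at (430,405). Next I measure the leaning goods and the crate more precisely.

```bash
cat >> h.py <<'E'
from scipy.spatial.transform import Rotation as Ro
from scipy.linalg import logm, expm
def pose():
    s=bot.sense(); q=s["eef_rot"]; return np.array(s["ee_pos"]),Ro.from_quat([q[1],q[2],q[3],q[0]])
def target(g,yaw,tilt=0):  # grasp point, yaw(deg) of object's x axis, tilt deg; tool y = object's y
    y=np.radians(yaw); t=np.radians(tilt); R=Ro.from_euler("z",y)*Ro.from_euler("y",-t)*Ro.from_matrix(np.diag([-1,1,-1.]))
    return np.array(g)-R.apply([0,0,bot.grip_point_offset]),R
def rel(g,yaw,tilt=0,T0=None):
    p,R=T0 or pose(); tp,tR=target(g,yaw,tilt); r=R.inv()*tR
    d=R.inv().apply(tp-p); w=np.degrees(r.as_rotvec())
    print("shift(start frame) units",np.round(d/.03,2),"| after turn",np.round(tR.inv().apply(tp-p)/.03,2),"| turn units",np.round(w/4,2))
    M=np.eye(4); M[:3,:3]=r.as_matrix(); M[:3,3]=d
    n=int(np.ceil(max(np.abs(d).max()/.03,np.abs(w).max()/4,1))); 
    for k in(n,n+1):
        S=expm(np.real(logm(M))/k); row=np.r_[S[:3,3]/.03,np.degrees(Ro.from_matrix(S[:3,:3]).as_rotvec())/4]
        print("rows",k,np.round(row,3))
E
python3 - <<'E'
from h import *
np.set_printoptions(precision=4,suppress=True)
d=dict(np.load("top0.npz")); P=cloud(d); im=d["pixels"]
Z=P[...,2]
# riser board: dominant plane among riser pixels
roi=np.zeros(Z.shape,bool); roi[145:225,305:432]=1
b=roi.copy(); b[:, 330:424]=0; b|=False
up=np.zeros_like(roi); up[158:172,320:424]=1; mid=np.zeros_like(roi); mid[175:200,372:384]=1
q=P[up|mid]; A=np.c_[q[:,:2],np.ones(len(q))]; c=np.linalg.lstsq(A,q[:,2],rcond=None)[0]
n=np.array([-c[0],-c[1],1]); n/=np.linalg.norm(n); print("board n",n,"slope",np.degrees(np.arccos(n[2])),"yaw",np.degrees(np.arctan2(-n[1],-n[0])), "res",np.std(A@c-q[:,2]))
h=(P-np.r_[0,0,c[2]])@n
yaw=np.arctan2(-n[1],-n[0]); ey=np.array([-np.sin(yaw),np.cos(yaw),0]); s=np.cross(ey,n)
for lab,(u0,u1) in {"carton":(332,368),"tin":(386,424)}.items():
    m=np.zeros_like(roi); m[170:225,u0:u1]=1; m&=(np.abs(h-.08)<.006)
    q=P[m]; print(lab,m.sum(),"h",np.median(h[m]))
    uv=np.c_[q@s,q@ey].astype(np.float32)*1000; r=cv2.minAreaRect(uv)
    C=(s*r[0][0]+ey*r[0][1])/1000+n*(np.median(h[m])+n[2]*c[2]); print(" rect",r," top centre",C,"centre",C-.04*n)
# crate rim: points by height, robust corners
m=np.zeros_like(roi); m[145:228,112:186]=1; m&=(Z>.02)&(Z<.033)
q=P[m][:,:2].astype(np.float32)*1000
for k in range(1): print("crate",cv2.minAreaRect(q))
# per-edge fit
a=np.radians(-6.6)
for it in range(3):
    e1=np.array([np.cos(a),np.sin(a)]); e2=np.array([-np.sin(a),np.cos(a)]); X=q@e1; Y=q@e2
    ang=[]; ends=[]
    for S,Tt,sg in((X,Y,1),(Y,X,-1)):
        lo,hi=np.percentile(S,[.8,99.2]); ends+=[lo,hi]
        mid=(Tt>np.percentile(Tt,12))&(Tt<np.percentile(Tt,88))
        for f in(np.abs(S-lo)<9,np.abs(S-hi)<9):
            f=f&mid; ang.append((sg*-np.polyfit(Tt[f],S[f],1)[0],f.sum()))
    da=np.average([x for x,_ in ang],weights=[w for _,w in ang]); a+=da
    print(np.degrees(a),[(round(np.degrees(x),2),w) for x,w in ang],np.round(ends,1),e1*(ends[0]+ends[1])/2+e2*(ends[2]+ends[3])/2)
rel([.533,.0104,.125],7.4)
E
```

```text
board n [ 0.7557 -0.2617  0.6003] slope 53.10551833049095 yaw 160.89611224343938 res 0.08447972605533587
carton 0 h nan
 rect ((0.0, 0.0), (0.0, 0.0), 0.0)  top centre [nan nan nan] centre [nan nan nan]
tin 0 h nan
 rect ((0.0, 0.0), (0.0, 0.0), 0.0)  top centre [nan nan nan] centre [nan nan nan]
crate ((516.3890991210938, 277.9109191894531), (143.88259887695312, 168.0145721435547), 83.44001007080078)
-6.471378028777696 [(np.float64(0.13), np.int64(136)), (np.float64(0.09), np.int64(138)), (np.float64(0.01), np.int64(178)), (np.float64(0.27), np.int64(185))] [397.3 564.8 264.2 405.5] [516.3799 277.3331]
-6.396687821162739 [(np.float64(0.0), np.int64(136)), (np.float64(0.06), np.int64(137)), (np.float64(0.0), np.int64(174)), (np.float64(0.21), np.int64(182))] [398.  565.5 263.1 404.5] [516.3315 277.3285]
-6.365084802544963 [(np.float64(0.03), np.int64(135)), (np.float64(0.09), np.int64(136)), (np.float64(-0.13), np.int64(175)), (np.float64(0.14), np.int64(188))] [398.4 566.  262.4 403.8] [516.3279 277.2761]
shift(start frame) units [-16.43 -13.21   3.74] | after turn [ -8.06 -19.48   3.72] | turn units [-0.02 -0.01 -7.18]
rows 17 [-0.766 -0.992  0.219 -0.001 -0.    -0.422]
rows 18 [-0.723 -0.937  0.207 -0.001 -0.    -0.399]
  return _methods._mean(a, axis=axis, dtype=dtype,
  ret = ret.dtype.type(ret / rcount)
```

```bash
python3 - <<'E'
from h import *
np.set_printoptions(precision=4,suppress=True,linewidth=150)
d=dict(np.load("top0.npz")); P=cloud(d); Z=P[...,2]; ok=d["z_map"]>0
for v in (170,187,200):
    print(v,[(u,int(P[v,u,1]*1000),int(Z[v,u]*1000)) for u in list(range(116,130))+list(range(168,184))])
roi=np.zeros(Z.shape,bool); roi[150:215,318:422]=1; roi[170:,330:370]=0; roi[170:,384:]=0; roi&=ok&(Z>.03)&(Z<.1)
q=P[roi]
for _ in range(5):
    A=np.c_[q[:,:2],np.ones(len(q))]; c=np.linalg.lstsq(A,q[:,2],rcond=None)[0]; r=A@c-q[:,2]; print(len(q),c,r.std()); q=q[np.abs(r)<max(.003,1.5*r.std())]
n=np.array([-c[0],-c[1],1]); n/=np.linalg.norm(n); yaw=np.arctan2(-n[1],-n[0]) if n[0]>0 else np.arctan2(n[1],n[0])+np.pi
yaw=np.arctan2(c[1],c[0]); print("slope",np.degrees(np.arccos(n[2])),"yaw",np.degrees(yaw))
yaw=np.radians(4.9); sl=np.radians(28); ey=np.array([-np.sin(yaw),np.cos(yaw),0]); s=np.r_[np.cos(yaw)*np.cos(sl),np.sin(yaw)*np.cos(sl),np.sin(sl)]; n=np.cross(s,ey)
h0=np.median(q@n); h=P@n-h0
e=q@np.array([np.cos(yaw),np.sin(yaw),0]); print("board x range",e.min(),e.max(),"y",(q@ey).min(),(q@ey).max())
for lab,(u0,u1) in {"carton":(328,372),"tin":(384,428)}.items():
    m=np.zeros_like(roi); m[165:228,u0:u1]=1; m&=ok; t=m&(np.abs(h-.08)<.006)
    uv=np.c_[P[t]@s,P[t]@ey].astype(np.float32)*1000; r=cv2.minAreaRect(uv)
    lo,hi=np.percentile(uv,[1,99],axis=0); C=(s*r[0][0]+ey*r[0][1])/1000+n*(h0+.08)
    print(lab,t.sum(),"h",np.median(h[t]),"rect",np.round(np.r_[r[0],r[1],r[2]],1),"ext",lo,hi,"top centre",C,"centre",C-.04*n)
E
```

```text
170 [(116, 367, -2), (117, 363, 2), (118, 361, 0), (119, 358, 0), (120, 356, 0), (121, 354, -1), (122, 351, 0), (123, 340, 27), (124, 337, 27), (125, 335, 25), (126, 334, 23), (127, 335, 11), (128, 332, 10), (129, 332, 4), (168, 232, 3), (169, 229, 4), (170, 227, 3), (171, 224, 5), (172, 222, 3), (173, 219, 3), (174, 216, 4), (175, 210, 26), (176, 207, 28), (177, 205, 23), (178, 205, 9), (179, 204, 2), (180, 201, 5), (181, -7, 1155), (182, 196, 3), (183, 194, 1)]
187 [(116, 364, 1), (117, 361, 1), (118, 358, 2), (119, 357, -2), (120, 354, 1), (121, 343, 27), (122, 341, 26), (123, 340, 20), (124, 339, 16), (125, 340, 4), (126, 338, 3), (127, 334, 8), (128, 332, 5), (129, 329, 6), (168, 230, 4), (169, 227, 5), (170, 225, 5), (171, 222, 7), (172, 216, 24), (173, 213, 26), (174, 211, 26), (175, 210, 14), (176, 210, 0), (177, 208, 1), (178, 205, 0), (179, 203, 1), (180, 200, 0), (181, 198, -3), (182, 196, -2), (183, 192, 2)]
200 [(116, 363, 0), (117, 359, 1), (118, 357, 1), (119, 346, 27), (120, 344, 27), (121, 344, 18), (122, 343, 13), (123, 343, 5), (124, 340, 7), (125, 339, 3), (126, 3
[... 383 characters left out ...]
002060102083695243
1951 [ 0.5203  0.0428 -0.2029] 0.0015366003481935842
1923 [ 0.5218  0.0429 -0.2037] 0.0014992551770912866
1915 [ 0.5221  0.0429 -0.2038] 0.0014895702687635955
slope 27.64836850908043 yaw 4.701631681100804
board x range 0.4555775570307757 0.5706035313999502 y -0.4377882976940004 -0.1888571595171858
carton 901 h 0.07988715939259325 rect [ 463.7 -254.5   84.7   61.4    0.3] ext [ 422.9493 -283.6982] [ 505.1923 -224.0976] top centre [ 0.4779 -0.2144  0.1266] centre [ 0.4966 -0.2128  0.0913]
tin 621 h 0.08007296563345274 rect [ 451.2 -384.6   60.3   59.9   89.8] ext [ 422.1706 -414.1539] [ 479.6116 -355.2848] top centre [ 0.4781 -0.3451  0.1208] centre [ 0.4968 -0.3435  0.0854]
```

Call:
step_arm(
  commands=[
    [-0.75,-0.97,0.2,0,0,-0.42,93],
    [-0.75,-0.97,0.2,0,0,-0.42,93],
    [-0.75,-0.97,0.2,0,0,-0.42,93],
    [-0.75,-0.97,0.2,0,0,-0.42,93],
    [-0.75,-0.97,0.2,0,0,-0.42,93],
    [-0.75,-0.97,0.2,0,0,-0.42,93],
    [-0.75,-0.97,0.2,0,0,-0.42,93],
    [-0.75,-0.97,0.2,0,0,-0.42,93],
    [-0.75,-0.97,0.2,0,0,-0.42,93],
    [-0.75,-0.97,0.2,0,0,-0.42,93],
    [-0.75,-0.97,0.2,0,0,-0.42,93],
    [-0.75,-0.97,0.2,0,0,-0.42,93],
  ],
)

```text
clock: 1.6
ee_pos: [0.4084, 0.162, 0.3323]
eef_rot: [-0.0, 0.01, 1.0, -0.0]
ft_force: [0.1, 0.1, -0.0]
opening: 1.0
grip_force: 0.0
```

```bash
python3 - <<'E'
from h import *
rel([.533,.0104,.085],7.4)
E
```

```text
shift(start frame) units [-4.25 -4.97  2.66] | after turn [-3.47 -5.55  2.67] | turn units [-0.   -0.   -2.12]
rows 5 [-7.900e-01 -1.044e+00  5.330e-01 -0.000e+00 -1.000e-03 -4.240e-01]
rows 6 [-0.657 -0.872  0.444 -0.    -0.001 -0.354]
```

Call:
step_arm(
  commands=[
    [-0.65,-0.87,0.44,0,0,-0.35,93],
    [-0.65,-0.87,0.44,0,0,-0.35,93],
    [-0.65,-0.87,0.44,0,0,-0.35,93],
    [-0.65,-0.87,0.44,0,0,-0.35,93],
    [-0.65,-0.87,0.44,0,0,-0.35,93],
    [-0.65,-0.87,0.44,0,0,-0.35,93],
    [0,0,0,0,0,0,93],
  ],
)

```text
clock: 2.48
ee_pos: [0.5314, 0.0102, 0.2519]
eef_rot: [-0.001, -0.062, 0.998, 0.0]
ft_force: [-0.7, -0.1, -0.5]
opening: 0.997
grip_force: 0.0
```

```bash
python3 - <<'E'
from h import *
rel([.533,.0104,.044],7.4)
d=grab("side"); cv2.imwrite("pics/s1.png",cv2.resize(d["pixels"][80:280,150:390],None,fx=3,fy=3))
E
```

```text
shift(start frame) units [-0.06 -0.    1.35] | after turn [-0.05 -0.    1.35] | turn units [ 0.   -0.04 -0.07]
rows 2 [-0.028 -0.001  0.677  0.002 -0.019 -0.033]
rows 3 [-0.019 -0.     0.451  0.001 -0.012 -0.022]
```

View pics/s1.png

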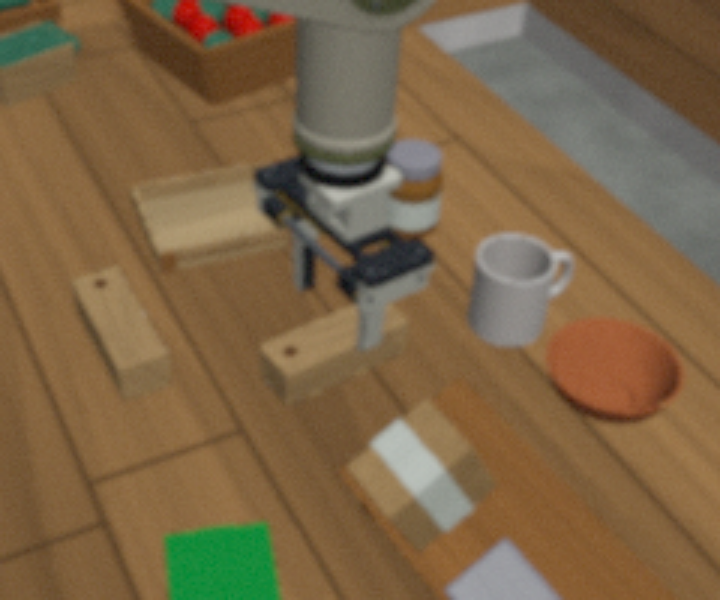

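The gripper straddles the slim box, with fingers at crop (300,270) and (370,320). The fingers close along the box's width. I go down and grip.

Call:
step_arm(
  commands=[
    [-0.02,0,0.45,0,0,-0.03,93],
    [-0.02,0,0.45,0,0,-0.02,93],
    [-0.02,0,0.45,0,0,0,93],
    [0,0,0,0,0,0,40],
    [0,0,0,0,0,0,40],
    [0,0,0,0,0,0,40],
    [0,0,0,0,0,0,40],
    [0,0,0,0,0,0,40],
  ],
)

```text
clock: 3.52
ee_pos: [0.5333, 0.0118, 0.2134]
eef_rot: [0.0, -0.065, 0.998, -0.0]
ft_force: [-0.3, -0.5, 1.6]
opening: 0.536
grip_force: 30.0
```

Call:
step_arm(
  commands=[
    [0,0,-0.5,0,0,0,40],
    [0,0,-0.8,0,0,0,40],
    [0,0,-0.8,0,0,0,40],
    [0,0,-0.6,0,0,0,40],
    [0,0,0,0,0,0,40],
  ],
)

```text
clock: 4.15
ee_pos: [0.5338, 0.0118, 0.2961]
eef_rot: [0.002, -0.065, 0.998, -0.0]
ft_force: [-0.4, 0.4, -2.7]
opening: 0.535
grip_force: 30.0
```

```bash
python3 - <<'E'
from h import *
print(bot.sense()["ft_force"],pose()[0])
rel([.520,.3098,.110],-6.4)
E
```

```text
[-0.41699865  0.43157054 -2.72092565] [0.53377587 0.01180757 0.29612962]
shift(start frame) units [-0.83  9.91  0.62] | after turn [1.56 9.82 0.63] | turn units [-0.    0.05  3.46]
rows 10 [ 0.025  0.996  0.062 -0.     0.005  0.346]
rows 11 [ 0.024  0.906  0.057 -0.     0.005  0.315]
```

Call:
step_arm(
  commands=[
    [0.02,0.9,0.06,0,0,0.31,40],
    [0.02,0.9,0.06,0,0,0.31,40],
    [0.02,0.9,0.06,0,0,0.31,40],
    [0.02,0.9,0.06,0,0,0.32,40],
    [0.02,0.9,0.06,0,0,0.32,40],
    [0.02,0.9,0.06,0,0,0.32,40],
    [0.02,0.9,0.06,0,0,0.32,40],
    [0.02,0.9,0.06,0,0,0.32,40],
    [0.02,0.9,0.06,0,0,0.31,40],
    [0.02,0.9,0.06,0,0,0.31,40],
    [0.02,0.9,0.06,0,0,0.31,40],
    [0,0,0,0,0,0,40],
  ],
)

```text
clock: 5.65
ee_pos: [0.5197, 0.3092, 0.2727]
eef_rot: [-0.001, 0.055, 0.999, -0.0]
ft_force: [-0.7, -0.0, -1.4]
opening: 0.534
grip_force: 30.0
```

```bash
python3 - <<'E'
from h import *
rel([.520,.3098,.060],-6.4)
for n in("side","top"):
    d=grab(n); np.savez(n+"1.npz",**d)
    c=d["pixels"][90:240,150:350] if n=="side" else d["pixels"][110:260,90:290]
    cv2.imwrite(f"pics/{n}2.png",cv2.resize(c,None,fx=3,fy=3))
E
```

```text
shift(start frame) units [-0.01  0.02  1.51] | after turn [-0.01  0.02  1.51] | turn units [-0.01 -0.03  0.03]
rows 2 [-0.004  0.011  0.756 -0.006 -0.014  0.016]
rows 3 [-0.003  0.007  0.504 -0.004 -0.009  0.011]
```

View pics/side2.png

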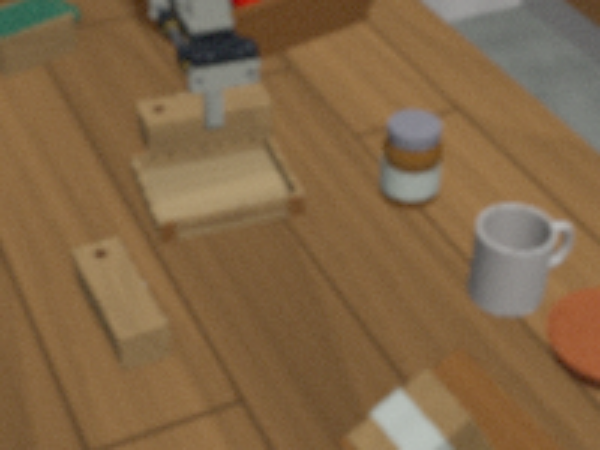

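The slim box hangs over the crate's far half at crop (205,120), level with the crate and parallel to it. I check its ends numerically.

```bash
python3 - <<'E'
from h import *
np.set_printoptions(precision=1,suppress=True)
a=np.radians(-6.4); e1=np.array([np.cos(a),np.sin(a)]); e2=np.array([-np.sin(a),np.cos(a)]); C=np.array([.5163,.277])
for n in("side","top"):
    d=dict(np.load(n+"1.npz")); P=cloud(d); X=(P[...,:2]-C)@e1*1000; Y=(P[...,:2]-C)@e2*1000; Z=P[...,2]*1000
    m=(d["z_map"]>0)&(abs(X)<110)&(abs(Y)<80)&(Z>50)&(Z<108)
    m&=(abs(X)>15)
    for f in(m&(X>0),m&(X<0)):
        print(n,f.sum(),"X",np.percentile(X[f],[1,99]),"Y",np.percentile(Y[f],[1,50,99]),"Z",np.percentile(Z[f],[1,50,99]))
    r=(d["z_map"]>0)&(abs(X)<100)&(abs(Y)<85)&(Z>20)&(Z<32); print(" rim X",np.percentile(X[r],[1,99]),"Y",np.percentile(Y[r],[1,99]))
E
```

```text
side 263 X [16.  67.7] Y [ 5.1 10.9 52.1] Z [ 62.1  97.2 107.7]
side 350 X [-74.3 -16.2] Y [ 5.2 11.5 57.3] Z [ 61.5  96.3 107.7]
 rim X [-85.5  81.8] Y [-70.2  72.7]
top 246 X [43.7 70.9] Y [ 4.9 22.6 54.2] Z [ 67.  104.6 107.7]
top 216 X [-71.4 -28.4] Y [ 4.8  9.1 35.2] Z [ 61.7 103.9 107.5]
 rim X [-83.8  83.7] Y [-70.   60.8]
```

Call:
step_arm(
  commands=[
    [0,0.02,0.6,0,0,0,40],
    [0,0,0.6,0,0,0,40],
    [0,0,0.3,0,0,0,40],
    [0,0,0.15,0,0,0,40],
    [0,0,0.05,0,0,0,40],
    [0,0,0.05,0,0,0,40],
    [0,0,0,0,0,0,40],
  ],
)

```text
clock: 6.62
ee_pos: [0.5207, 0.3087, 0.2222]
eef_rot: [0.0, 0.056, 0.998, 0.0]
ft_force: [0.7, 0.2, -1.8]
opening: 0.535
grip_force: 30.0
```

Call:
step_arm(
  commands=[
    [0,0,0.05,0,0,0,40],
    [0,0,0.05,0,0,0,40],
    [0,0,0.03,0,0,0,40],
    [0,0,0,0,0,0,40],
  ],
)

```text
clock: 7.12
ee_pos: [0.5206, 0.3086, 0.2184]
eef_rot: [0.0, 0.056, 0.998, 0.0]
ft_force: [-4.0, -0.5, 5.2]
opening: 0.532
grip_force: 30.0
```

Call:
step_arm(
  commands=[
    [0,0,0,0,0,0,70],
    [0,0,0,0,0,0,70],
    [0,0,0,0,0,0,70],
    [0,0,-0.2,0,0,0,70],
    [0,0,-0.5,0,0,0,70],
    [0,0,-1,0,0,0,80],
    [0,0,-1,0,0,0,80],
    [0,0,-1,0,0,0,80],
    [0,0,-1,0,0,0,80],
    [0,0,0,0,0,0,80],
  ],
)

```text
clock: 8.38
ee_pos: [0.5214, 0.309, 0.3636]
eef_rot: [0.003, 0.056, 0.998, 0.002]
ft_force: [0.1, 0.5, 0.3]
opening: 0.858
grip_force: 0.0
```

```bash
python3 - <<'E'
from h import *
print(pose()[0])
# carton centre .4966,-.2128,.0905 ; n axis
yaw=4.9; R=target([0,0,0],yaw,28)[1]; n=-R.apply([0,0,1]); print(n)
C=np.array([.4966,-.2128,.0905])
for h in(.09,.031): print(h,C+h*n); rel(C+h*n,yaw,28)
rel(C+.12*n,yaw,0)
E
```

```text
[0.52142415 0.30899289 0.36357086]
[-0.46775578 -0.04010082  0.88294759]
0.09 [ 0.45450198 -0.21640907  0.16996528]
shift(start frame) units [  2.85 -18.17   1.44] | after turn [  6.31 -17.26  -1.62] | turn units [-0.64 -6.88 -2.77]
rows 19 [ 0.251 -0.941  0.014 -0.034 -0.362 -0.146]
rows 20 [ 0.238 -0.894  0.013 -0.032 -0.344 -0.139]
0.031 [ 0.48209957 -0.21404313  0.11787138]
shift(start frame) units [  1.95 -18.     3.18] | after turn [  6.31 -17.26   0.34] | turn units [-0.64 -6.88 -2.77]
rows 18 [ 0.237 -0.99   0.122 -0.036 -0.382 -0.154]
rows 19 [ 0.225 -0.937  0.115 -0.034 -0.362 -0.146]
shift(start frame) units [  0.73 -17.74  -0.08] | after turn [ 4.190e+00 -1.726e+01 -1.000e-02] | turn units [ 0.05  0.09 -2.82]
rows 18 [ 0.132 -0.979 -0.003  0.003  0.005 -0.157]
rows 19 [ 0.126 -0.928 -0.003  0.002  0.005 -0.148]
```

Call:
step_arm(
  commands=[
    [0.24,-0.9,0.01,-0.03,-0.34,-0.14,90],
    [0.24,-0.9,0.01,-0.03,-0.34,-0.14,90],
    [0.24,-0.9,0.01,-0.03,-0.34,-0.14,90],
    [0.24,-0.9,0.01,-0.03,-0.34,-0.14,90],
    [0.24,-0.9,0.01,-0.03,-0.34,-0.14,90],
    [0.24,-0.9,0.01,-0.03,-0.34,-0.14,90],
    [0.24,-0.9,0.01,-0.03,-0.34,-0.14,90],
    [0.24,-0.9,0.01,-0.03,-0.34,-0.14,90],
    [0.24,-0.9,0.01,-0.03,-0.34,-0.14,90],
    [0.24,-0.9,0.01,-0.03,-0.34,-0.14,90],
    [0.24,-0.9,0.01,-0.03,-0.34,-0.14,90],
    [0.24,-0.9,0.01,-0.03,-0.34,-0.14,90],
  ],
)

```text
clock: 9.88
ee_pos: [0.4168, -0.0105, 0.3412]
eef_rot: [0.142, -0.004, 0.99, 0.005]
ft_force: [0.3, 0.2, 1.1]
opening: 0.963
grip_force: 0.0
```

```bash
python3 - <<'E'
from h import *
np.set_printoptions(precision=1,suppress=True)
C=np.array([.4966,-.2128,.0905]); n=np.array([-.4678,-.0401,.8829])
rel(C+.09*n,4.9,28)
a=np.radians(-6.4); e1=np.array([np.cos(a),np.sin(a)]); e2=np.array([-np.sin(a),np.cos(a)]); C=np.array([.5163,.277])
d=grab("top"); np.savez("top2.npz",**d); P=cloud(d); X=(P[...,:2]-C)@e1*1000; Y=(P[...,:2]-C)@e2*1000; Z=P[...,2]*1000
ok=(d["z_map"]>0)&(abs(X)<100)&(abs(Y)<85)
b=ok&(Z>43)&(Z<58); print("slim",cv2.minAreaRect(np.c_[X[b],Y[b]].astype(np.float32)),np.median(Z[b]))
r=ok&(Z>20)&(Z<32); print("rim X",np.percentile(X[r],[1,99]),"Y",np.percentile(Y[r],[1,99]))
r&=Y<-55; print(np.polyfit(X[r],Y[r],1))
E
```

```text
shift(start frame) units [ 1.6 -7.1  0.3] | after turn [ 2.1 -7.  -0.2] | turn units [-0.3 -2.9 -1.1]
rows 8 [ 0.2 -0.9  0.  -0.  -0.4 -0.1]
rows 9 [ 0.2 -0.8  0.  -0.  -0.3 -0.1]
slim ((0.6615982055664062, 31.119386672973633), (51.281742095947266, 143.86923217773438), 89.93070983886719) 50.89586837755015
rim X [-83.7  83.5] Y [-70.2  70.6]
[ -0.  -64.1]
```

Slim box is flat, parallel and 5 mm off the wall. On to the carton.

Call:
step_arm(
  commands=[
    [0.2,-0.78,0.0,-0.03,-0.32,-0.12,93],
    [0.2,-0.78,0.0,-0.03,-0.32,-0.12,93],
    [0.2,-0.78,0.0,-0.03,-0.32,-0.12,93],
    [0.2,-0.78,0.0,-0.03,-0.32,-0.12,93],
    [0.2,-0.78,0.0,-0.03,-0.32,-0.12,93],
    [0.2,-0.78,0.0,-0.03,-0.32,-0.12,93],
    [0.2,-0.78,0.0,-0.03,-0.32,-0.12,93],
    [0.2,-0.78,0.0,-0.03,-0.32,-0.12,93],
    [0.2,-0.78,0.0,-0.03,-0.32,-0.12,93],
    [0,0,0,0,0,0,93],
  ],
)

```text
clock: 11.18
ee_pos: [0.3757, -0.2228, 0.3204]
eef_rot: [0.24, -0.04, 0.97, 0.009]
ft_force: [-0.2, 0.5, -0.2]
opening: 1.002
grip_force: 0.0
```

```bash
python3 - <<'E'
from h import *
C=np.array([.4966,-.2128,.0905]); n=np.array([-.4678,-.0401,.8829])
rel(C+.031*n,4.9,28)
d=grab("side"); np.savez("side3.npz",**d); cv2.imwrite("pics/s3.png",cv2.resize(d["pixels"][150:330,190:400],None,fx=3,fy=3))
E
```

```text
shift(start frame) units [ 0.02 -0.    2.06] | after turn [ 0.03 -0.01  2.06] | turn units [-0.04 -0.04 -0.04]
rows 3 [ 0.008 -0.002  0.685 -0.013 -0.014 -0.012]
rows 4 [ 0.006 -0.002  0.514 -0.01  -0.01  -0.009]
```

View pics/s3.png

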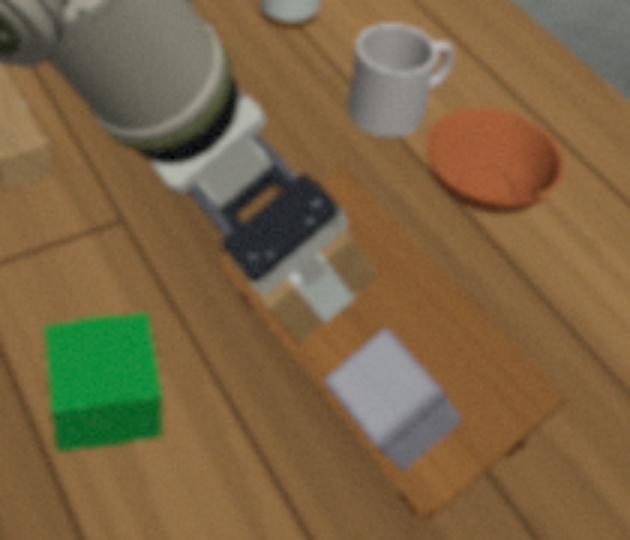

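The gripper is centred over the carton's band at crop (310,280), with the tin clear at (395,390). I go down along the carton's own axis and grip it near the top.

Call:
step_arm(
  commands=[
    [0,0,0.6,0,0,0,93],
    [0,0,0.6,0,0,0,93],
    [0,0,0.55,-0.02,-0.02,-0.02,93],
    [0,0,0.3,0,0,0,93],
    [0,0,0,0,0,0,55],
    [0,0,0,0,0,0,50],
    [0,0,0,0,0,0,50],
    [0,0,0,0,0,0,50],
    [0,0,0,0,0,0,50],
  ],
)

```text
clock: 12.35
ee_pos: [0.4049, -0.2201, 0.2674]
eef_rot: [0.242, -0.042, 0.969, 0.009]
ft_force: [-4.1, 0.8, 4.8]
opening: 0.644
grip_force: 30.0
```

```bash
python3 - <<'E'
from h import *
C=np.array([.4966,-.2128,.0905]); p,R=pose(); g=p+R.apply([0,0,bot.grip_point_offset])
print("grasp rel to carton centre in object frame (x up slope,y,z):",(R.inv().apply(g-C)*[-1,1,-1])*1000)
E
```

```text
grasp rel to carton centre in object frame (x up slope,y,z): [ 1.92471431  0.1894118  32.09237869]
```

Call:
step_arm(
  commands=[
    [0,0,-0.3,0,0,0,50],
    [0,0,-0.6,0,0,0,50],
    [0,0,-0.8,0,0,0,50],
    [0,0,-0.8,0,0,0,50],
    [0,0,-0.6,0,0,0,50],
    [0,0,0,0,0,0,50],
  ],
)

```text
clock: 13.1
ee_pos: [0.3611, -0.2238, 0.3503]
eef_rot: [0.242, -0.042, 0.969, 0.008]
ft_force: [0.7, 0.4, -2.2]
opening: 0.639
grip_force: 30.0
```

```bash
cat >> h.py <<'E'
def crate(x,y,z,C=(.5163,.277),yaw=-6.4):
    a=np.radians(yaw); return [C[0]+np.cos(a)*x-np.sin(a)*y,C[1]+np.sin(a)*x+np.cos(a)*y,z]
E
python3 - <<'E'
from h import *
s=bot.sense(); print(s["ft_force"],s["opening"],pose()[0])
T=crate(.0325+.0019,-.0285,.165); print(T); rel(T,-6.4)
E
```

```text
[ 0.7231423   0.37561084 -2.24152741] 0.6392605339707264 [ 0.36105141 -0.22382683  0.35025512]
[np.float64(0.5473087518512443), np.float64(0.2448430830360254), 0.165]
shift(start frame) units [-6.39 15.04  4.01] | after turn [-4.43 16.22  0.6 ] | turn units [0.63 7.   2.79]
rows 16 [-0.362  0.98   0.141  0.039  0.437  0.174]
rows 17 [-0.34   0.922  0.133  0.037  0.411  0.164]
```

Call:
step_arm(
  commands=[
    [-0.34,0.92,0.13,0.04,0.41,0.16,50],
    [-0.34,0.92,0.13,0.04,0.41,0.16,50],
    [-0.34,0.92,0.13,0.04,0.41,0.16,50],
    [-0.34,0.92,0.13,0.04,0.41,0.16,50],
    [-0.34,0.92,0.13,0.04,0.41,0.16,50],
    [-0.34,0.92,0.13,0.04,0.41,0.16,50],
    [-0.34,0.92,0.13,0.04,0.41,0.16,50],
    [-0.34,0.92,0.13,0.04,0.41,0.16,50],
    [-0.34,0.92,0.13,0.04,0.41,0.16,50],
    [-0.34,0.92,0.13,0.04,0.41,0.16,50],
    [-0.34,0.92,0.13,0.04,0.41,0.17,50],
    [-0.34,0.92,0.13,0.04,0.41,0.17,50],
  ],
)

```text
clock: 14.6
ee_pos: [0.4836, 0.1119, 0.345]
eef_rot: [0.071, 0.026, 0.997, 0.002]
ft_force: [0.4, -0.8, -2.1]
opening: 0.642
grip_force: 30.0
```

Call:
step_arm(
  commands=[
    [-0.34,0.92,0.13,0.04,0.41,0.17,50],
    [-0.34,0.92,0.13,0.04,0.41,0.17,50],
    [-0.34,0.92,0.13,0.04,0.41,0.17,50],
    [-0.34,0.92,0.13,0.04,0.41,0.17,50],
    [-0.34,0.92,0.13,0.03,0.41,0.17,50],
    [0,0,0,0,0,0,50],
  ],
)

```text
clock: 15.35
ee_pos: [0.5464, 0.2458, 0.3297]
eef_rot: [-0.001, 0.055, 0.998, -0.001]
ft_force: [-0.0, -0.8, -2.7]
opening: 0.64
grip_force: 30.0
```

```bash
cat >> h.py <<'E'
def inhand(zlo,zhi,x0,y0,hw=60):
    a=np.radians(-6.4); e1=np.array([np.cos(a),np.sin(a)]); e2=np.array([-np.sin(a),np.cos(a)]); C=np.array([.5163,.277])
    for n in("side","top"):
        d=grab(n); P=cloud(d); X=(P[...,:2]-C)@e1*1000; Y=(P[...,:2]-C)@e2*1000; Z=P[...,2]*1000
        m=(d["z_map"]>0)&(abs(X-x0)<hw)&(abs(Y-y0)<50)&(Z>zlo)&(Z<zhi)
        print(n,m.sum(),"X",np.percentile(X[m],[2,50,98]).round(1),"Y",np.percentile(Y[m],[2,50,98]).round(1),"Z",np.percentile(Z[m],[1,50,99]).round(1))
        if n=="side":
            f=m&(Y<np.percentile(Y[m],50)+4)&(Y>np.percentile(Y[m],5)-2)
            # front face tilt: dY/dX, dY/dZ, and edge leaning dX/dZ
            A=np.c_[X[f],Z[f],np.ones(f.sum())]; k=np.linalg.lstsq(A,Y[f],rcond=None)[0]; print(" face yaw,lean deg",np.degrees(k[:2]).round(1))
            for lo in range(int(zlo),int(zhi),10):
                g=f&(Z>=lo)&(Z<lo+10)
                if g.sum()>5: print("  z",lo,"X",np.percentile(X[g],[3,97]).round(1))
    return
E
python3 - <<'E'
from h import *
T=crate(.0344,-.0285,.135); rel(T,-6.4)
inhand(75,165,33,-28)
E
```

```text
shift(start frame) units [-0.04 -0.03  0.91] | after turn [-0.03 -0.03  0.91] | turn units [-0.03 -0.04  0.02]
rows 1 [-0.037 -0.026  0.914 -0.029 -0.035  0.022]
rows 2 [-0.018 -0.013  0.457 -0.015 -0.018  0.011]
side 551 X [-12.5  20.1  68.7] Y [-70.3 -55.9  -6.7] Z [ 92.9 129.  164.1]
 face yaw,lean deg [-0.1 -0.5]
  z 85 X [ 0.4 64.5]
  z 95 X [-10.6  68.7]
  z 105 X [-10.8  68.2]
  z 115 X [-7.1 66.8]
  z 125 X [-10.   65.5]
  z 135 X [-12.2  68.2]
  z 145 X [-11.4  67.6]
  z 155 X [-10.7  68.6]
top 60 X [-10.9  -4.1   8. ] Y [-60.1 -59.1 -40.6] Z [ 93.9 127.2 161.8]
```

Call:
step_arm(
  commands=[
    [-0.05,-0.02,0.6,-0.03,-0.03,0.02,50],
    [-0.05,-0.01,0.7,0,0,0,50],
    [0,0,0.7,0,0,0,50],
    [0,0,0.45,0,0,0,50],
    [0,0,0.15,0,0,0,50],
    [0,0,0.05,0,0,0,50],
    [0,0,0,0,0,0,50],
  ],
)

```text
clock: 16.32
ee_pos: [0.551, 0.2455, 0.2592]
eef_rot: [0.005, 0.056, 0.998, 0.003]
ft_force: [-13.7, 6.9, 37.5]
opening: 0.662
grip_force: 30.7
```

Call:
step_arm(
  commands=[
    [0,0,-0.7,0,0,0,50],
    [0,0,-0.6,0,0,0,50],
    [0,0,0,0,0,0,50],
  ],
)

```text
clock: 16.7
ee_pos: [0.55, 0.243, 0.2932]
eef_rot: [0.003, 0.057, 0.998, 0.001]
ft_force: [-0.6, -0.2, -2.0]
opening: 0.664
grip_force: 29.4
```

```bash
python3 - <<'E'
from h import *
print(pose()[0],Ro.as_euler(pose()[1],"xyz",True))
for n in("side","top"):
    d=grab(n); np.savez(n+"4.npz",**d)
c=np.load("side4.npz")["pixels"][90:240,150:300]; c2=np.load("top4.npz")["pixels"][120:250,90:220]
cv2.imwrite("pics/s4.png",np.hstack([cv2.resize(c,(400,400)),cv2.resize(c2,(400,400))]))
inhand(40,125,33,-28)
a=np.radians(-6.4); e1=np.array([np.cos(a),np.sin(a)]); e2=np.array([-np.sin(a),np.cos(a)]); C=np.array([.5163,.277])
d=np.load("top4.npz"); P=cloud(d); X=(P[...,:2]-C)@e1*1000; Y=(P[...,:2]-C)@e2*1000; Z=P[...,2]*1000
r=(abs(X)<100)&(abs(Y)<85)&(Z>20)&(Z<32); print("rim X",np.percentile(X[r],[1,99]),"Y",np.percentile(Y[r],[1,99]))
E
```

```text
[0.55003681 0.24299201 0.29315125] [179.88330782   0.3028845  173.47594708]
side 526 X [-18.4  19.8  70.6] Y [-71.7 -60.1  11.5] Z [ 43.3  90.7 124.4]
 face yaw,lean deg [-1.4  3.5]
  z 50 X [-2.6 64.5]
  z 60 X [-7.9 69.5]
  z 70 X [-9.3 69.7]
  z 80 X [-7.5 70.4]
  z 90 X [-7.8 68.1]
  z 100 X [-7.1 70.9]
  z 110 X [-8.  71.7]
  z 120 X [ 0.1 68.5]
top 70 X [-9.4 -2.   9.4] Y [-64.8 -61.6 -48.5] Z [ 60.9  90.4 122.8]
rim X [-83.64197389  12.19517129] Y [-69.9506668   70.71948389]
```

View pics/s4.png

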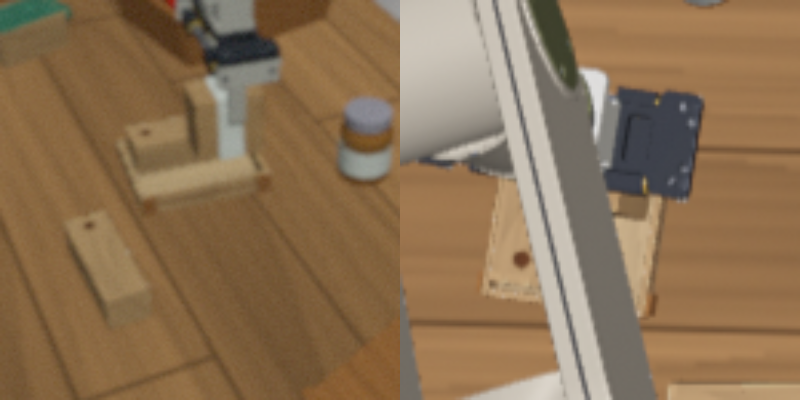

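The carton caught on the crate's rim, probably in the +x/-y corner, and I lifted it back off. The picture shows it still held, at left crop (225,115), with crate and slim box unmoved. I measure how it now sits in the hand.

```bash
cat >> h.py <<'E'
E1=np.array([np.cos(np.radians(-6.4)),np.sin(np.radians(-6.4))]); E2=np.array([-E1[1],E1[0]]); CC=np.array([.5163,.277])
def cf(d):
    P=cloud(d); return (P[...,:2]-CC)@E1*1000,(P[...,:2]-CC)@E2*1000,P[...,2]*1000
def plane(V,A):  # V = A.k robust
    k=np.linalg.lstsq(A,V,rcond=None)[0]; g=np.ones(len(V),bool)
    for _ in range(6):
        r=V-A@k; g=abs(r-np.median(r[g]))<max(2.5,1.5*r[g].std()); k=np.linalg.lstsq(A[g],V[g],rcond=None)[0]
    return k,g.sum(),(V-A@k)[g].std()
E
python3 - <<'E'
from h import *
np.set_printoptions(precision=2,suppress=True)
p,R=pose(); g=p+R.apply([0,0,bot.grip_point_offset]); q=(g[:2]-CC); print("grasp in crate",q@E1*1000,q@E2*1000,g[2]*1000)
d=dict(np.load("side4.npz")); X,Y,Z=cf(d); im=d["pixels"]
m=(X>-4)&(X<68)&(Y<-45)&(Y>-75)&(Z>55)&(Z<100)
k,n,s=plane(Y[m],np.c_[X[m]-35,Z[m]-80,np.ones(m.sum())]); print("front face: yaw,lean deg",np.degrees(k[:2]),"Y at mid",k[2],n,s)
m=(Y>-50)&(Y<-5)&(X<5)&(X>-30)&(Z>60)&(Z<115)
if m.sum()>20:
  k,n,s=plane(X[m],np.c_[Y[m]+28,Z[m]-80,np.ones(m.sum())]); print("-x face: dX/dY,dX/dZ",np.degrees(k[:2]),"X",k[2],n,s)
m=(abs(X)<100)&(Y<-60)&(Y>-75)&(Z>3)&(Z<22); k,n,s=plane(Y[m],np.c_[X[m],Z[m]-10,np.ones(m.sum())]); print("crate -y outer wall (side cam)",np.degrees(k[:2]),k[2],n,s)
for nm in("side0","top0"):
  X,Y,Z=cf(dict(np.load(nm+".npz")))
  m=(abs(X)<60)&(Y<-55)&(Y>-75)&(Z>21)&(Z<31); print(nm,"rim -y: ",np.median(Y[m]),m.sum())
  m=(abs(Y)<45)&(X>70)&(X<95)&(Z>21)&(Z<31); print(nm,"rim +x: ",np.median(X[m]),m.sum())
  m=(abs(Y)<45)&(X<-70)&(X>-95)&(Z>21)&(Z<31); print(nm,"rim -x: ",np.median(X[m]),m.sum())
  m=(abs(X)<60)&(Y>55)&(Y<75)&(Z>21)&(Z<31); print(nm,"rim +y: ",np.median(Y[m]),m.sum())
E
```

```text
grasp in crate 36.43378823950992 -30.414969448649366 122.95517756618985
front face: yaw,lean deg [-1.65  2.74] Y at mid -60.90430665041141 172 1.3075823272163394
-x face: dX/dY,dX/dZ [1.84 0.41] X -8.316473745833814 43 0.4848540258663253
crate -y outer wall (side cam) [-0.16  3.38] -64.51839623549385 154 1.289206714453173
side0 rim -y:  -63.11439707865849 86
side0 rim +x:  77.79285460836043 37
side0 rim -x:  -82.66769003209528 33
side0 rim +y:  64.8275135651306 73
top0 rim -y:  -63.62222485442795 127
top0 rim +x:  80.76328110003583 85
top0 rim -x:  -81.00848018504647 88
top0 rim +y:  63.697395187532756 142
```

Call:
step_arm(
  commands=[
    [0.07,-0.09,-0.1,-0.33,0,-0.18,50],
    [0.06,-0.09,0,-0.34,0,-0.19,50],
    [0,0,0,0,0,0,50],
    [0,0,0,0,0,0,50],
  ],
)

```text
clock: 17.4
ee_pos: [0.5449, 0.2379, 0.2947]
eef_rot: [0.003, 0.044, 0.999, 0.024]
ft_force: [0.2, 0.3, -2.8]
opening: 0.666
grip_force: 29.4
```

```bash
cat >> h.py <<'E'
def check(zb,w=84,x0=33):  # zb = grasp z mm
    p,R=pose(); g=p+R.apply([0,0,bot.grip_point_offset]); q=(g[:2]-CC); print("grasp in crate",(q@E1*1000).round(1),(q@E2*1000).round(1),(g[2]*1000).round(1))
    z0=g[2]*1000-70
    d=grab("side"); X,Y,Z=cf(d); X=X+2.4; Y=Y-.9
    m=(X>x0-w/2+5)&(X<x0+w/2-8)&(Y<-42)&(Y>-75)&(Z>max(z0+8,33))&(Z<z0+48)
    k,n,s=plane(Y[m],np.c_[X[m]-x0,Z[m]-z0-30,np.ones(m.sum())]); print("-y face: yaw,lean deg",np.degrees(k[:2]).round(2),"Y at mid",k[2].round(1),n,s.round(2))
    m=(Y>-50)&(Y<-5)&(abs(X-x0+w/2)<12)&(Z>max(z0+8,56))&(Z<z0+65)
    if m.sum()>15:
        k,n,s=plane(X[m],np.c_[Y[m]+28,Z[m]-z0-30,np.ones(m.sum())]); print("-x face: dX/dY,dX/dZ",np.degrees(k[:2]).round(2),"X",k[2].round(1),n,s.round(2))
    return d
E
python3 - <<'E'
from h import *
check(0)
E
```

```text
grasp in crate 33.2 -27.7 127.6
-y face: yaw,lean deg [0.72 1.91] Y at mid -58.1 186 1.2
-x face: dX/dY,dX/dZ [-0.54  0.68] X -10.9 49 0.49
```

Call:
step_arm(
  commands=[
    [0,-0.06,0,-0.2,0,0.12,50],
    [0,0,0.5,0,0,0,50],
    [0,0,0.4,0,0,0,50],
    [0,0,0.2,0,0,0,50],
    [0,0,0,0,0,0,50],
  ],
)

```text
clock: 18.08
ee_pos: [0.5446, 0.2383, 0.2604]
eef_rot: [0.002, 0.048, 0.998, 0.03]
ft_force: [0.2, 0.7, -2.8]
opening: 0.66
grip_force: 29.4
```

```bash
python3 - <<'E'
from h import *
d=check(0); print(bot.sense()["ft_force"])
E
```

```text
grasp in crate 32.5 -25.1 93.4
-y face: yaw,lean deg [-1.55  1.2 ] Y at mid -54.9 160 1.36
-x face: dX/dY,dX/dZ [0.54 0.62] X -11.5 26 0.44
[ 0.40702551  1.28495372 -2.60663535]
```

Call:
step_arm(
  commands=[
    [-0.02,-0.07,0,0,0,0,50],
    [0,0,0.1,0,0,0,50],
    [0,0,0.1,0,0,0,50],
    [0,0,0.1,0,0,0,50],
    [0,0,0,0,0,0,50],
  ],
)

```text
clock: 18.75
ee_pos: [0.5453, 0.2367, 0.252]
eef_rot: [0.003, 0.048, 0.998, 0.031]
ft_force: [0.6, 0.5, -2.5]
opening: 0.662
grip_force: 29.4
```

Past the height where it caught, and no contact force. I continue slowly.

Call:
step_arm(
  commands=[
    [0,0,0.08,0,0,0,50],
    [0,0,0.08,0,0,0,50],
    [0,0,0.03,0,0,0,50],
    [0,0,0,0,0,0,50],
  ],
)

```text
clock: 19.25
ee_pos: [0.5455, 0.2371, 0.2467]
eef_rot: [0.003, 0.048, 0.998, 0.031]
ft_force: [0.2, 0.3, -3.2]
opening: 0.663
grip_force: 29.4
```

```bash
python3 - <<'E'
from h import *
d=check(0); print(bot.sense()["ft_force"])
E
```

```text
grasp in crate 33.8 -26.1 79.7
-y face: yaw,lean deg [-0.4   0.32] Y at mid -55.8 104 1.35
[-0.29348879  0.2162059  -2.2167065 ]
```

Call:
step_arm(
  commands=[
    [0,0,0.05,0,0,0,50],
    [0,0,0.05,0,0,0,50],
    [0,0,0,0,0,0,50],
  ],
)

```text
clock: 19.68
ee_pos: [0.5455, 0.2372, 0.2436]
eef_rot: [0.003, 0.048, 0.998, 0.031]
ft_force: [-0.2, -0.2, -2.8]
opening: 0.663
grip_force: 29.4
```

Call:
step_arm(
  commands=[
    [0,0,0.05,0,0,0,50],
    [0,0,0.05,0,0,0,50],
    [0,0,0,0,0,0,50],
  ],
)

```text
clock: 20.05
ee_pos: [0.5457, 0.2374, 0.2417]
eef_rot: [0.003, 0.048, 0.998, 0.031]
ft_force: [-3.8, -2.1, 5.8]
opening: 0.662
grip_force: 29.5
```

Call:
step_arm(
  commands=[
    [0,0,0.03,0,0,0,50],
    [0,0,0,0,0,0,75],
    [0,0,0,0,0,0,80],
    [0,0,0,0,0,0,80],
    [0,0,-0.2,0,0,0,80],
    [0,0,-0.5,0,0,0,80],
    [0,0,-1,0,0,0,80],
    [0,0,-1,0,0,0,80],
    [0,0,-1,0,0,0,80],
    [0,0,0,0,0,0,80],
  ],
)

```text
clock: 21.3
ee_pos: [0.5457, 0.2309, 0.3553]
eef_rot: [0.006, 0.048, 0.998, 0.032]
ft_force: [0.0, 0.0, 0.0]
opening: 0.857
grip_force: 0.0
```

```bash
python3 - <<'E'
from h import *
C=np.array([.4968,-.3435,.0845]); n=np.array([-.4678,-.0401,.8829])
rel(C+.1*n,4.9,28)
E
```

```text
shift(start frame) units [  3.91 -20.    -0.17] | after turn [  7.12 -18.94  -2.47] | turn units [ 0.26 -6.76 -2.77]
rows 21 [ 0.269 -0.933 -0.048  0.012 -0.322 -0.132]
rows 22 [ 0.257 -0.891 -0.046  0.012 -0.307 -0.126]
```

Call:
step_arm(
  commands=[
    [0.26,-0.89,-0.05,0.01,-0.31,-0.13,93],
    [0.26,-0.89,-0.05,0.01,-0.31,-0.13,93],
    [0.26,-0.89,-0.05,0.01,-0.31,-0.13,93],
    [0.26,-0.89,-0.05,0.01,-0.31,-0.13,93],
    [0.26,-0.89,-0.05,0.01,-0.31,-0.13,93],
    [0.26,-0.89,-0.05,0.01,-0.31,-0.13,93],
    [0.26,-0.89,-0.05,0.01,-0.31,-0.13,93],
    [0.26,-0.89,-0.05,0.01,-0.31,-0.13,93],
    [0.26,-0.89,-0.05,0.01,-0.31,-0.13,93],
    [0.26,-0.89,-0.05,0.01,-0.31,-0.13,93],
    [0.26,-0.89,-0.05,0.01,-0.31,-0.13,93],
    [0.26,-0.89,-0.05,0.01,-0.31,-0.13,93],
  ],
)

```text
clock: 22.8
ee_pos: [0.4345, -0.0854, 0.3391]
eef_rot: [0.134, -0.003, 0.991, 0.02]
ft_force: [-0.4, -0.8, -0.6]
opening: 1.003
grip_force: 0.0
```

Call:
step_arm(
  commands=[
    [0.25,-0.89,-0.04,0.01,-0.3,-0.12,93],
    [0.25,-0.89,-0.04,0.01,-0.3,-0.12,93],
    [0.25,-0.89,-0.04,0.01,-0.3,-0.12,93],
    [0.25,-0.89,-0.04,0.01,-0.3,-0.12,93],
    [0.25,-0.89,-0.04,0.01,-0.3,-0.12,93],
    [0.25,-0.89,-0.04,0.01,-0.3,-0.12,93],
    [0.25,-0.89,-0.04,0.01,-0.3,-0.12,93],
    [0.25,-0.89,-0.04,0.01,-0.3,-0.12,93],
    [0.25,-0.89,-0.04,0.01,-0.3,-0.12,93],
    [0.25,-0.89,-0.04,0.01,-0.3,-0.12,93],
    [0,0,0,0,0,0,93],
  ],
)

```text
clock: 24.18
ee_pos: [0.3997, -0.3295, 0.3326]
eef_rot: [0.217, -0.02, 0.976, 0.001]
ft_force: [0.4, 0.0, 1.0]
opening: 0.997
grip_force: 0.0
```

```bash
python3 - <<'E'
from h import *
C=np.array([.4968,-.3435,.0845]); n=np.array([-.4678,-.0401,.8829])
rel(C+.031*n,4.9,28)
d=grab("top"); np.savez("top5.npz",**d); X,Y,Z=cf(d)
ok=(d["z_map"]>0)&(abs(X)<100)&(abs(Y)<85)
for nm,lo,hi in(("slim",43,58),("carton",76,95)):
    b=ok&(Z>lo)&(Z<hi)&((Y>5) if nm=="slim" else (Y<15)); print(nm,cv2.minAreaRect(np.c_[X[b],Y[b]].astype(np.float32)),np.median(Z[b]),b.sum())
    if nm=="carton": print(" tilt deg",np.degrees(plane(Z[b],np.c_[X[b],Y[b],np.ones(b.sum())])[0][:2]))
r=ok&(Z>20)&(Z<32); print("rim X",np.percentile(X[r],[1,99]),"Y",np.percentile(Y[r],[1,99]))
c=d["pixels"]; e=grab("side")["pixels"]
cv2.imwrite("pics/s5.png",np.hstack([cv2.resize(c[130:240,90:200],(400,400)),cv2.resize(e[150:330,220:400],(400,400))]))
E
```

```text
shift(start frame) units [ 0.93 -0.72  2.26] | after turn [ 1.07 -0.74  2.19] | turn units [-0.37 -0.73 -0.54]
rows 3 [ 0.326 -0.243  0.745 -0.124 -0.242 -0.18 ]
rows 4 [ 0.246 -0.182  0.558 -0.093 -0.181 -0.135]
slim ((0.4938201904296875, 31.21451187133789), (143.81602478027344, 51.22980880737305), 1.0805984735488892) 51.194244136413474 1098
carton ((31.208587646484375, -26.518632888793945), (61.75801086425781, 84.30879211425781), 89.68232727050781) 85.97815720015913 912
 tilt deg [-0.23832878  0.10004114]
rim X [-83.62563393  83.47569673] Y [-69.79187157  70.78066026]
```

View pics/s5.png

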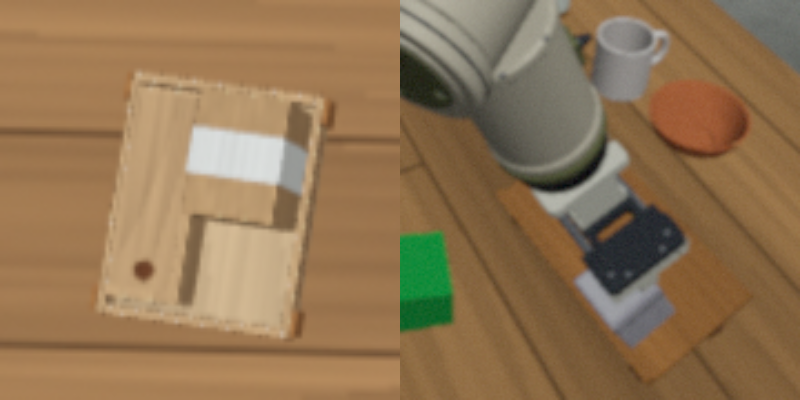

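The carton stands flat in the crate at left crop (235,155), with the slim box on the left and the tin's slot free. Next I align over the tin.

Call:
step_arm(
  commands=[
    [0.5,-0.36,-0.03,-0.18,-0.36,-0.27,93],
    [0.5,-0.36,-0.03,-0.18,-0.36,-0.27,93],
    [0,0,0,0,0,0,93],
    [0,0,0,0,0,0,93],
  ],
)

```text
clock: 24.78
ee_pos: [0.4004, -0.3271, 0.3366]
eef_rot: [0.222, -0.021, 0.975, 0.0]
ft_force: [-0.0, -0.5, -0.7]
opening: 0.999
grip_force: 0.0
```

```bash
python3 - <<'E'
from h import *
C=np.array([.4968,-.3435,.0845]); n=np.array([-.4678,-.0401,.8829])
rel(C+.031*n,4.9,28)
E
```

```text
shift(start frame) units [ 1.03 -0.79  2.36] | after turn [ 1.16 -0.82  2.29] | turn units [-0.4  -0.59 -0.52]
rows 3 [ 0.359 -0.268  0.779 -0.133 -0.196 -0.172]
rows 4 [ 0.27  -0.201  0.583 -0.1   -0.147 -0.129]
```

```bash
python3 - <<'E'
from h import *
s=bot.sense(); print(s["joints"].round(3),s["joint_vel"].round(3))
C=np.array([.4968,-.3435,.0845]); n=np.array([-.4678,-.0401,.8829]); print(target(C+.1*n,4.9,28)[0])
E
```

```text
[-0.915 -0.207  1.977  0.397  1.126 -2.657] [-0.001  0.003 -0.    -0.002 -0.001 -0.001]
[ 0.37176446 -0.35421887  0.32050713]
```

Joint 6 is at its limit, so I flip the gripper half a turn, which gives the same grasp.

Call:
step_arm(
  commands=[
    [0,0,0,0,0,1,93],
    [0,0,0,0,0,1,93],
    [0,0,0,0,0,1,93],
    [0,0,0,0,0,1,93],
    [0,0,0,0,0,1,93],
    [0,0,0,0,0,1,93],
    [0,0,0,0,0,1,93],
    [0,0,0,0,0,1,93],
    [0,0,0,0,0,1,93],
    [0,0,0,0,0,1,93],
    [0,0,0,0,0,1,93],
    [0,0,0,0,0,1,93],
  ],
)

```text
clock: 26.28
ee_pos: [0.4004, -0.3272, 0.3364]
eef_rot: [0.203, 0.379, 0.899, 0.091]
ft_force: [-0.6, 0.3, 0.3]
opening: 0.999
grip_force: 0.0
```

Call:
step_arm(
  commands=[
    [0,0,0,0,0,1,93],
    [0,0,0,0,0,1,93],
    [0,0,0,0,0,1,93],
    [0,0,0,0,0,1,93],
    [0,0,0,0,0,1,93],
    [0,0,0,0,0,1,93],
    [0,0,0,0,0,1,93],
    [0,0,0,0,0,1,93],
    [0,0,0,0,0,1,93],
    [0,0,0,0,0,1,93],
    [0,0,0,0,0,1,93],
    [0,0,0,0,0,1,93],
  ],
)

```text
clock: 27.78
ee_pos: [0.4004, -0.3272, 0.3364]
eef_rot: [0.148, 0.711, 0.667, 0.165]
ft_force: [-1.2, -0.4, -0.0]
opening: 0.998
grip_force: 0.0
```

Call:
step_arm(
  commands=[
    [0,0,0,0,0,1,93],
    [0,0,0,0,0,1,93],
    [0,0,0,0,0,1,93],
    [0,0,0,0,0,1,93],
    [0,0,0,0,0,1,93],
    [0,0,0,0,0,1,93],
    [0,0,0,0,0,1,93],
    [0,0,0,0,0,1,93],
    [0,0,0,0,0,1,93],
    [0,0,0,0,0,1,93],
    [0,0,0,0,0,1,93],
    [0,0,0,0,0,1,93],
  ],
)

```text
clock: 29.28
ee_pos: [0.4004, -0.3272, 0.3364]
eef_rot: [0.068, 0.921, 0.32, 0.211]
ft_force: [-0.5, 1.5, -0.6]
opening: 1.001
grip_force: 0.0
```

```bash
python3 - <<'E'
from h import *
C=np.array([.4968,-.3435,.0845]); n=np.array([-.4678,-.0401,.8829])
print(bot.sense()["joints"].round(2)); rel(C+.09*n,184.9,-28)
E
```

```text
[-0.92 -0.21  1.98  0.4   1.13 -0.14]
shift(start frame) units [-1.4   0.03  0.39] | after turn [-1.16  0.81  0.32] | turn units [0.2  0.69 8.44]
rows 9 [-0.152  0.045  0.04   0.022  0.077  0.938]
rows 10 [-0.137  0.041  0.036  0.02   0.069  0.844]
```

Call:
step_arm(
  commands=[
    [-0.15,0.05,0.04,0.02,0.08,0.94,93],
    [-0.15,0.05,0.04,0.02,0.08,0.94,93],
    [-0.15,0.05,0.04,0.02,0.08,0.94,93],
    [-0.15,0.05,0.04,0.02,0.08,0.94,93],
    [-0.15,0.05,0.04,0.02,0.08,0.94,93],
    [-0.15,0.05,0.04,0.02,0.08,0.94,93],
    [-0.15,0.05,0.04,0.02,0.08,0.94,93],
    [-0.15,0.04,0.04,0.02,0.07,0.94,93],
    [-0.15,0.04,0.04,0.02,0.07,0.92,93],
    [0,0,0,0,0,0,93],
    [0,0,0,0,0,0,93],
  ],
)

```text
clock: 30.65
ee_pos: [0.3775, -0.3543, 0.3122]
eef_rot: [-0.009, 0.969, 0.043, 0.242]
ft_force: [-0.3, -0.8, 0.4]
opening: 1.005
grip_force: 0.0
```

```bash
python3 - <<'E'
from h import *
C=np.array([.4968,-.3435,.0845]); n=np.array([-.4678,-.0401,.8829])
print(bot.sense()["joints"].round(2)); rel(C+.031*n,184.9,-28)
E
```

```text
[-1.01 -0.16  1.99  0.48  1.12  0.3 ]
shift(start frame) units [-0.04 -0.02  1.97] | after turn [-0.04 -0.02  1.97] | turn units [ 0.01 -0.01  0.06]
rows 2 [-0.019 -0.011  0.984  0.007 -0.005  0.029]
rows 3 [-0.013 -0.007  0.656  0.004 -0.003  0.019]
```

Call:
step_arm(
  commands=[
    [-0.02,-0.01,0.6,0,0,0.03,93],
    [-0.02,-0.01,0.6,0,0,0.03,93],
    [0,0,0.5,0,0,0,93],
    [0,0,0.27,0,0,0,93],
    [0,0,0,0,0,0,93],
    [0,0,0,0,0,0,55],
    [0,0,0,0,0,0,50],
    [0,0,0,0,0,0,50],
    [0,0,0,0,0,0,50],
    [0,0,0,0,0,0,50],
  ],
)

```text
clock: 31.9
ee_pos: [0.4039, -0.3517, 0.2597]
eef_rot: [-0.01, 0.969, 0.041, 0.242]
ft_force: [-2.0, -0.2, 2.0]
opening: 0.644
grip_force: 30.0
```

```bash
python3 - <<'E'
from h import *
C=np.array([.4968,-.3435,.0845]); p,R=pose(); g=p+R.apply([0,0,bot.grip_point_offset])
print((R.inv().apply(g-C)*[1,-1,-1])*1000)
E
```

```text
[ 0.13589836 -0.49677256 31.14353055]
```

Call:
step_arm(
  commands=[
    [0,0,-0.3,0,0,0,50],
    [0,0,-0.6,0,0,0,50],
    [0,0,-0.8,0,0,0,50],
    [0,0,-0.8,0,0,0,50],
    [0,0,-0.6,0,0,0,50],
    [0,0,0,0,0,0,50],
  ],
)

```text
clock: 32.65
ee_pos: [0.3599, -0.3558, 0.3436]
eef_rot: [-0.008, 0.969, 0.041, 0.243]
ft_force: [0.1, 0.0, -1.9]
opening: 0.643
grip_force: 30.0
```

```bash
python3 - <<'E'
from h import *
T=crate(-.0445,-.0275,.165); print(T); rel(T,173.6,0)
E
```

```text
[np.float64(0.4690119319616795), np.float64(0.25463174970626506), 0.165]
shift(start frame) units [  4.54 -19.98   2.77] | after turn [  1.35 -20.63   0.38] | turn units [-0.64 -7.01  2.74]
rows 20 [ 0.162 -1.02   0.069 -0.032 -0.35   0.137]
rows 21 [ 0.154 -0.972  0.066 -0.03  -0.334  0.131]
```

Call:
step_arm(
  commands=[
    [0.15,-0.97,0.07,-0.03,-0.33,0.13,50],
    [0.15,-0.97,0.07,-0.03,-0.33,0.13,50],
    [0.15,-0.97,0.07,-0.03,-0.33,0.13,50],
    [0.15,-0.97,0.07,-0.03,-0.33,0.13,50],
    [0.15,-0.97,0.07,-0.03,-0.33,0.13,50],
    [0.15,-0.97,0.07,-0.03,-0.33,0.13,50],
    [0.15,-0.97,0.07,-0.03,-0.33,0.13,50],
    [0.15,-0.97,0.07,-0.03,-0.33,0.13,50],
    [0.15,-0.97,0.07,-0.03,-0.33,0.13,50],
    [0.15,-0.97,0.07,-0.03,-0.33,0.13,50],
    [0.15,-0.97,0.07,-0.03,-0.33,0.13,50],
    [0.15,-0.97,0.07,-0.03,-0.33,0.13,50],
  ],
)

```text
clock: 34.15
ee_pos: [0.4076, -0.0032, 0.3394]
eef_rot: [-0.005, 0.994, -0.014, 0.105]
ft_force: [-0.2, -0.0, -2.3]
opening: 0.647
grip_force: 30.0
```

```bash
python3 - <<'E'
from h import *
T=crate(-.0445,-.0275,.165); rel(T,173.6,0)
E
```

```text
shift(start frame) units [ 1.7  -8.64  0.73] | after turn [ 1.08 -8.77  0.24] | turn units [-0.32 -3.    1.19]
rows 9 [ 0.16  -0.968  0.054 -0.036 -0.333  0.132]
rows 10 [ 0.144 -0.871  0.048 -0.032 -0.3    0.119]
```

Call:
step_arm(
  commands=[
    [0.15,-0.87,0.05,-0.03,-0.3,0.12,50],
    [0.15,-0.87,0.05,-0.03,-0.3,0.12,50],
    [0.15,-0.87,0.05,-0.03,-0.3,0.12,50],
    [0.15,-0.87,0.05,-0.03,-0.3,0.12,50],
    [0.15,-0.87,0.05,-0.03,-0.3,0.12,50],
    [0.15,-0.87,0.05,-0.03,-0.3,0.12,50],
    [0.14,-0.87,0.05,-0.03,-0.3,0.12,50],
    [0.14,-0.87,0.05,-0.03,-0.3,0.12,50],
    [0.14,-0.87,0.04,-0.04,-0.3,0.12,50],
    [0.14,-0.87,0.04,-0.04,-0.3,0.12,50],
    [0,0,0,0,0,0,50],
    [0,0,0,0,0,0,50],
  ],
)

```text
clock: 35.65
ee_pos: [0.4697, 0.2529, 0.3328]
eef_rot: [0.0, 0.998, -0.056, 0.0]
ft_force: [0.9, 1.3, -1.5]
opening: 0.644
grip_force: 30.0
```

```bash
python3 - <<'E'
from h import *
print(bot.sense()["joints"].round(2))
rel(crate(-.0445,-.0275,.135),173.6,0)
check(0,58,-44.5); 
d=grab("top"); X,Y,Z=cf(d); m=(d["z_map"]>0)&(Z>100)&(Z<176)&(X>-85)&(X<-5)&(Y<10)&(Y>-70); print(m.sum(),np.percentile(X[m],[2,98]),np.percentile(Y[m],[2,98]))
E
```

```text
[ 0.4  -0.    1.76 -0.    1.38  2.08]
shift(start frame) units [-0.03 -0.06  1.02] | after turn [-0.03 -0.05  1.02] | turn units [ 0.01 -0.01 -0.  ]
rows 2 [-0.014 -0.028  0.509  0.004 -0.005 -0.   ]
rows 3 [-0.01  -0.018  0.339  0.002 -0.003 -0.   ]
grasp in crate -43.5 -29.2 165.5
-y face: yaw,lean deg [-0.34  0.64] Y at mid -58.1 131 1.29
-x face: dX/dY,dX/dZ [-0.35 -0.22] X -71.9 40 0.32
32 [-54.89818828 -25.22228689] [-39.87946744 -28.98707479]
```

Call:
step_arm(
  commands=[
    [-0.05,-0.06,0,0,0,0,50],
    [0,0,0.6,0,0,0,50],
    [0,0,0.7,0,0,0,50],
    [0,0,0.6,0,0,0,50],
    [0,0,0.25,0,0,0,50],
    [0,0,0,0,0,0,50],
    [0,0,0,0,0,0,50],
  ],
)

```text
clock: 36.62
ee_pos: [0.4692, 0.2553, 0.2699]
eef_rot: [-0.0, 0.998, -0.056, 0.001]
ft_force: [-0.6, 0.8, -1.8]
opening: 0.646
grip_force: 30.0
```

```bash
python3 - <<'E'
from h import *
check(0,58,-44.5); rel(crate(-.0445,-.0275,.080),173.6,0); print(bot.sense()["ft_force"])
E
```

```text
grasp in crate -43.9 -26.6 102.6
-y face: yaw,lean deg [1.11 1.39] Y at mid -55.3 118 1.21
-x face: dX/dY,dX/dZ [-0.38 -0.35] X -72.2 25 0.39
shift(start frame) units [-0.01  0.03  0.76] | after turn [-0.    0.03  0.76] | turn units [-0.02 -0.04 -0.01]
rows 1 [-0.007  0.026  0.759 -0.018 -0.044 -0.007]
rows 2 [-0.003  0.013  0.379 -0.009 -0.022 -0.004]
[ 0.22710558  0.42539535 -1.84714073]
```

Call:
step_arm(
  commands=[
    [-0.03,0.03,0,0,0,0,50],
    [0,0,0.2,0,0,0,50],
    [0,0,0.2,0,0,0,50],
    [0,0,0.2,0,0,0,50],
    [0,0,0.1,0,0,0,50],
    [0,0,0,0,0,0,50],
  ],
)

```text
clock: 37.42
ee_pos: [0.4677, 0.2543, 0.2476]
eef_rot: [-0.0, 0.998, -0.056, 0.0]
ft_force: [-1.0, -0.2, -1.7]
opening: 0.643
grip_force: 30.0
```

Call:
step_arm(
  commands=[
    [0,0,0.05,0,0,0,50],
    [0,0,0.05,0,0,0,50],
    [0,0,0,0,0,0,50],
  ],
)

```text
clock: 37.8
ee_pos: [0.4679, 0.2544, 0.2451]
eef_rot: [-0.0, 0.998, -0.056, 0.001]
ft_force: [0.2, -0.2, -2.0]
opening: 0.642
grip_force: 30.0
```

Call:
step_arm(
  commands=[
    [0,0,0.05,0,0,0,50],
    [0,0,0.04,0,0,0,50],
    [0,0,0,0,0,0,50],
  ],
)

```text
clock: 38.17
ee_pos: [0.4681, 0.2544, 0.243]
eef_rot: [-0.0, 0.998, -0.056, 0.001]
ft_force: [-1.4, -0.7, 4.9]
opening: 0.645
grip_force: 30.0
```

Call:
step_arm(
  commands=[
    [0,0,0,0,0,0,80],
    [0,0,0,0,0,0,80],
    [0,0,0,0,0,0,80],
    [0,0,-0.2,0,0,0,80],
    [0,0,-0.5,0,0,0,80],
    [0,0,-1,0,0,0,80],
    [0,0,-1,0,0,0,80],
    [0,0,-1,0,0,0,80],
    [0,0,-1,0,0,0,80],
    [0,1,0,0,0,0,80],
    [0,1,0,0,0,0,80],
    [0,1,0,0,0,0,80],
  ],
)

```text
clock: 39.67
ee_pos: [0.4574, 0.1641, 0.3849]
eef_rot: [-0.0, 0.998, -0.056, 0.002]
ft_force: [-0.0, 0.0, 0.5]
opening: 0.858
grip_force: 0.0
```

Call:
step_arm(
  commands=[
    [0,1,0,0,0,0,80],
    [0,1,0,0,0,0,80],
    [0,1,0,0,0,0,80],
    [0,1,0,0,0,0,80],
    [0,1,0,0,0,0,80],
    [0,1,0,0,0,0,80],
    [0,0,0,0,0,0,80],
    [0,0,0,0,0,0,80],
  ],
)

```text
clock: 40.67
ee_pos: [0.4375, -0.0136, 0.3841]
eef_rot: [-0.0, 0.998, -0.056, 0.001]
ft_force: [0.6, -0.1, -0.0]
opening: 0.862
grip_force: 0.0
```

```bash
python3 - <<'E'
from h import *
d=grab("top"); np.savez("top6.npz",**d); X,Y,Z=cf(d)
ok=(d["z_map"]>0)&(abs(X)<100)&(abs(Y)<85)
for nm,lo,hi,s in(("slim",43,58,Y>5),("carton",76,95,(Y<15)&(X>-12)),("tin",76,95,(Y<15)&(X<-14))):
    b=ok&(Z>lo)&(Z<hi)&s; print(nm,cv2.minAreaRect(np.c_[X[b],Y[b]].astype(np.float32)),np.median(Z[b]),np.degrees(plane(Z[b],np.c_[X[b],Y[b],np.ones(b.sum())])[0][:2]))
r=ok&(Z>20)&(Z<32); print("rim X",np.percentile(X[r],[1,99]),"Y",np.percentile(Y[r],[1,99]))
c=d["pixels"]; e=grab("side")["pixels"]
cv2.imwrite("pics/s6.png",np.hstack([cv2.resize(c[70:250,90:350],(400,300)),cv2.resize(e[90:250,170:390],(400,300))]))
E
```

```text
slim ((0.5410919189453125, 31.675674438476562), (50.74307632446289, 143.7322998046875), 89.8514175415039) 51.27741809532755 [ 0.05437489 -1.68131563]
carton ((30.828811645507812, -26.28142738342285), (62.268951416015625, 83.69705200195312), 89.9512939453125) 85.77376724421543 [ 0.22055858 -0.43150741]
tin ((-45.59723663330078, -28.410751342773438), (57.90773391723633, 60.869361877441406), 0.15492983162403107) 86.187523397491 [1.16364618 0.76002896]
rim X [-83.6833752   83.34610587] Y [-69.69412837  70.17280443]
```

View pics/s6.png

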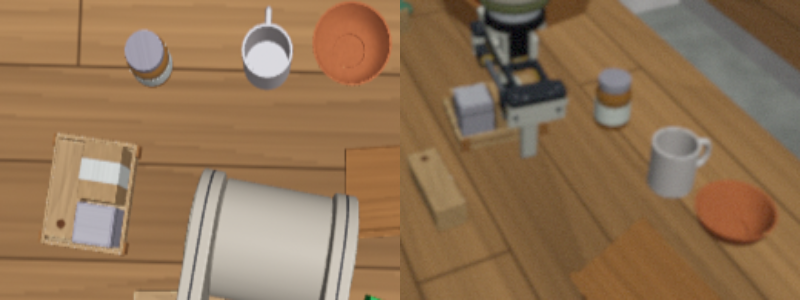

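All three goods stand flat in the crate at left crop (90,195): slim box on the left, carton at the upper right and tin at the lower right. The heights match, and the jar, mug and bowl are untouched. The arm is clear, so I hand in.

```bash
python3 -c "
from bench import bot
print(bot.sign_off())"
```

```text
the job is handed in; nothing more can be done
None
```

The job is handed in at about 41 s: slim box, carton and tin stand flat side by side in the crate, with jar, mug and bowl untouched; the carton caught the crate's rim once (wrist force about 37 N) before I lifted it off, realigned it and set it down.

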